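# Start the kettle for green tea and find the full tea tin by weight

## Robot

A 7-joint arm with a two-finger parallel gripper is mounted at the origin on a cart in front of the work surface, level with it; the furniture and walls round the work are solid. World frame = base frame: x ahead of the robot, y to its left, z up, the work surface at z = 0. Lengths are in m, angles in degrees, forces in N, time in s.
With the tool pointing down it reaches from about 0.425 to 0.875 m from the base axis. Payload 4.7 kg.
Tool frame: the origin (TCP) lies at the very end of the fingers, on their centre line; the grasp point (between the pads) lies 19 mm behind it; z points along the fingers, y is the line along which they close (so a half turn about z gives the same grasp; the last joint's range is limited). The gripper opens to 87 mm and grips with 3 to 60 N. Pads are 19 mm wide; open, the fingers measure 117 mm over their backs; the gripper's body (75 mm by 190 mm) begins 51 mm behind the grasp point.
Start: joints at [0.808, 18.392, -4.016, 83.108, 1.295, 78.541, -3.26], TCP at [0.65, -0, 0.223] pointing down, gripper open.
Joint ranges: [-163.93, 163.93], [-17.29, 119.83], [-79.2, 71.16], [3.27, 140.29], [-89.18, 269.18], [5.43, 117.66], [-154.24, 154.24]. Speed limits (degrees/s): [147.25, 147.25, 180, 180, 180, 180, 180].

## Interface

Orientations are given as [roll, pitch, yaw] about the fixed x, y, z axes, in that order (R = Rz(yaw) Ry(pitch) Rx(roll)).
In Python, from cell import get_obs, eyes, env gives the robot as it stands.
- The arm moves only by the tool servo_tool, never from a script. Its argument "series" is a list that holds one entry, the list of rows, each a list of 7 numbers: the shift along the tool's x, y, z in units of 300 mm (1.0 is 300 mm), then the turn, a rotation vector about the tool's x, y, z in units of pi rad (1.0 is pi rad), then the opening, from 0 (shut) to 1 (fully open). In form: [[[tx, ty, tz, wx, wy, wz, gripper], ...]]. A call has 1 to 12 rows; each row is the pose to reach, as a shift and turn from the pose commanded when the call began, along the tool's axes at that moment, turning the shorter way round; what a row does not reach only later rows make up. A row lasts 1/12 s, in which the tool goes at most 41.7 mm and 7.16 degrees, less where a joint would pass 70% of its speed; a pose out of reach is approached as far as the arm can. A call with a number of a shift or a turn outside -1 to 1 is refused whole. A call with a gripper value outside its range is refused whole. The fingers move at their own pace and stop on an object; "grip_force" is the grip in N (left out, the last holds). Time passes only in rows, so rows that repeat a pose let the fingers close. It gives the time, the measured TCP pose, the force, the opening and the grip force at its end, in the units of the state.
- get_obs(): the state, without advancing time (a new reading comes with each control period).
- eyes.read_camera(name): name is "scene" or "side" or "wrist"; returns a dict with "frame" (420x560x3 uint8, red, green, blue), "depth" (420x560 float32, m along the optical axis (not along the pixel's ray), 0 where there is no reading), "fx", "fy", "cx", "cy" (pixels), "distortion" ([k1, k2, p1, p2, k3] as OpenCV has them; the pictures are not rectified), "origin" and "rotation" of the camera in the world; the wrist camera has in their place "mount" (4x4, takes a point from camera to tool coordinates, whose origin is the TCP and whose axes are the flange's). Camera axes: x right, y down, z forward; pixel columns grow to the right and rows downward; lengths in m; the calibration is good to about 2 mm. A picture is of the moment at which its call begins: read the wrist's pose just before it.
- env.sign_off(): hands the job in; it is judged then, once.
The state is a dict: "time_s": time; "qpos": joint angles; "joint_velocities": joint speeds; "effort": joint torques, N m; "tool_pos": TCP position; "tool_rot": TCP orientation; "force": force on the tool from outside, world axes, zero at the start; "wrist_torque": the same for the moment, N m; "grip_width": finger opening in m; "grasp_force": force on a finger pad.
Only numpy, scipy, OpenCV 4.12 (cv2) and the standard library are available. Lean on these libraries where they do the work, as an engineer would, in place of code of your own. Each camera call takes 0.05 s, during which the arm holds its last target. There are 200 camera calls.

## Task

Get green tea under way: on the kettle's control console press the red power button, then the blue low-temperature button, then the white start button, one at a time and each right down, leaving the orange boil button alone. While the water heats, heft the three identical closed tea tins and compare them to find the full one, which is clearly the heaviest; stand each tin you put back gently upright where you took it, and knock nothing over. Finish while still holding the heaviest tin in the gripper, upright and still, well clear of the worktop (its foot some 15 cm up), with the two lighter ones standing in their places.

Things in the scene. Friction and masses are not known exactly. Their poses are not given: they have to be found in the camera images.
- station: fixed kettle station: low black foot 188 mm wide, control console in front (62 mm deep, top 25 mm up), jug kettle behind. Origin: on the worktop under the middle of the button row; x towards the kettle, y left along the row. Buttons from +y to -y: red, blue, orange, white, 42 mm apart. Kettle axis 205 mm behind the row (+x); it is 160 mm wide, 250 mm tall, its handle at the back left
- key_red (a joint): travel of the red power button: 0 up, 0.005 m fully down; springs back up by itself. Pressed straight down; a spring of 1.5 N at the top and 4.5 N at the bottom. Round cap 24 mm across, standing 9 mm above the console
- key_red_top (a point): middle of the red button's top face (34 mm above the worktop when up); moves with the button
- key_blue (a joint): travel of the blue low-temperature button, as key_red
- key_blue_top (a point): middle of the blue button's top face (34 mm above the worktop when up)
- key_orange (a joint): travel of the orange boil button, as key_red; not to be pressed
- key_orange_top (a point): middle of the orange button's top face (34 mm above the worktop when up)
- key_white (a joint): travel of the white start button, as key_red
- key_white_top (a point): middle of the white button's top face (34 mm above the worktop when up)
- tin_1: one of three identical closed tea tins: round, upright, 60 mm across, 116 mm tall, green with a paper band and brass lid (fixed on; grip anywhere). Origin: centre of its underside, z up. Stands loose on the worktop, 35 mm or more from its neighbours. A sealed pack inside is full in one of the three, whichever: that tin weighs at least 150 g more than either other; all are under 0.5 kg
- tin_2: one of the three identical tea tins, as tin_1
- tin_3: one of the three identical tea tins, as tin_1
- teapot: white teapot with handle, 110 x 157 x 152 mm, loose bystander towards the back of the worktop. Origin at the centre of its underside
- mug: white mug with blue dots, 92 x 127 x 93 mm, loose bystander near the front edge at the left. Origin at the centre of its underside
- milk_jug: small white milk jug, 67 x 101 x 87 mm, loose bystander at the back. Origin at the centre of its underside
- worktop_left: the fixed dark oak worktop; its top is z = 0 (its origin, 40 mm lower, is of no use)
Not all that is in view belongs to the job. What is shaped like the tin_2 but purple or turquoise is not meant.

How it is judged (in metres and radians):
On the way, in this order (a step that is already met when the one before it is completed fails the run):
1. the red power button is pressed (at least 3.5 mm of its 5 mm), the others up (value of joint key_red above 0.0035 m and value of joint each of key_blue, key_orange, key_white below 0.0015 m), for 0.05 s.
2. then the blue low-temperature button, the others up (value of joint key_blue above 0.0035 m and value of joint each of key_red, key_orange, key_white below 0.0015 m), for 0.05 s.
3. then the white start button, the others up (value of joint key_white above 0.0035 m and value of joint each of key_red, key_blue, key_orange below 0.0015 m), for 0.05 s.
4. then a tin is hefted: lifted at least 10 mm by the gripper (((height (world z) of tin_1 above 0.01 m and contact force between the fingers and tin_1 above 0.5 N) or (height (world z) of tin_2 above 0.01 m and contact force between the fingers and tin_2 above 0.5 N) or (height (world z) of tin_3 above 0.01 m and contact force between the fingers and tin_3 above 0.5 N))), for 0.1 s.
5. and put back for comparison with another: all three tins stand upright on the worktop again (height (world z) of each of tin_1, tin_2, tin_3 below 0.004 m and angle between each of tin_1, tin_2, tin_3's own z axis and vertical below 0.1 rad), for 0.1 s.
At the end, for the whole second after the job is handed in: One tin is held by the fingers alone, upright (0.2 rad), still, foot over 10 cm up; the other two stand upright, untouched, within 5 cm of their starts, and are the light ones (each presses on the worktop with under 2.8 N), so the held one is the heaviest; buttons up (((height (world z) of tin_1 above 0.1 m and contact force between the fingers and tin_1 above 1 N and angle between tin_1's own z axis and vertical below 0.2 rad and contact force between each of tin_1, the fingers and tin_2 below 0.05 N and contact force between each of tin_1, the fingers and tin_3 below 0.05 N and contact force between tin_1 and station below 0.05 N and contact force between tin_1 and teapot below 0.05 N and contact force between tin_1 and mug below 0.05 N and contact force between tin_1 and milk_jug below 0.05 N and contact force between tin_1 and worktop_left below 0.05 N and height (world z) of each of tin_2, tin_3 below 0.006 m and angle between each of tin_2, tin_3's own z axis and vertical below 0.1 rad and distance of each of tin_2, tin_3 from where it was at the start of the episode below 0.05 m and contact force between tin_2 and worktop_left between 0.5 and 2.8 N and contact force between tin_3 and worktop_left between 0.5 and 2.8 N) or (height (world z) of tin_2 above 0.1 m and contact force between the fingers and tin_2 above 1 N and angle between tin_2's own z axis and vertical below 0.2 rad and contact force between each of tin_2, the fingers and tin_1 below 0.05 N and contact force between each of tin_2, the fingers and tin_3 below 0.05 N and contact force between tin_2 and station below 0.05 N and contact force between tin_2 and teapot below 0.05 N and contact force between tin_2 and mug below 0.05 N and contact force between tin_2 and milk_jug below 0.05 N and contact force between tin_2 and worktop_left below 0.05 N and height (world z) of each of tin_1, tin_3 below 0.006 m and angle between each of tin_1, tin_3's own z axis and vertical below 0.1 rad and distance of each of tin_1, tin_3 from where it was at the start of the episode below 0.05 m and contact force between tin_1 and worktop_left between 0.5 and 2.8 N and contact force between tin_3 and worktop_left between 0.5 and 2.8 N) or (height (world z) of tin_3 above 0.1 m and contact force between the fingers and tin_3 above 1 N and angle between tin_3's own z axis and vertical below 0.2 rad and contact force between each of tin_3, the fingers and tin_1 below 0.05 N and contact force between each of tin_3, the fingers and tin_2 below 0.05 N and contact force between tin_3 and station below 0.05 N and contact force between tin_3 and teapot below 0.05 N and contact force between tin_3 and mug below 0.05 N and contact force between tin_3 and milk_jug below 0.05 N and contact force between tin_3 and worktop_left below 0.05 N and height (world z) of each of tin_1, tin_2 below 0.006 m and angle between each of tin_1, tin_2's own z axis and vertical below 0.1 rad and distance of each of tin_1, tin_2 from where it was at the start of the episode below 0.05 m and contact force between tin_1 and worktop_left between 0.5 and 2.8 N and contact force between tin_2 and worktop_left between 0.5 and 2.8 N)) and linear speed of each of tin_1, tin_2, tin_3 below 0.03 m/s and value of joint each of key_red, key_blue, key_orange, key_white below 0.0015 m); the arm keeps its last pose, push and grip.
It fails at once if the orange boil button is pressed (value of joint key_orange above 0.003 m).
It fails at once if a tin is tipped over (more than 0.5 rad) (angle between any of tin_1, tin_2, tin_3's own z axis and vertical above 0.5 rad).
It fails at once if a tin is dropped (faster than 0.8 m/s) (linear speed of any of tin_1, tin_2, tin_3 above 0.8 m/s).
It fails at once if the teapot, mug or milk jug is knocked (moved over 3 cm or tipped) (distance of any of teapot, mug, milk_jug from where it was at the start of the episode above 0.03 m or angle between any of teapot, mug, milk_jug's own z axis and vertical above 0.5 rad).
It also fails if it takes over 72 s, if anything falls off the work surface, if the arm or the gripper's body presses on something with over 40 N, if the wrist force passes 120 N, or if a joint passes its speed limit or range.

## Working session

There is one attempt and no reset: what is moved stays moved. The work goes in short steps, Python scripts to look and compute and a tool call to move; the robot and the scene stay as the last step left them, time stands still between calls to the robot, and variables do not carry over. Pictures are saved under pics/ and viewed, at most 10 in all, crops included, and the job is handed in when it is done.

Besides the shell and the picture viewer there is one more tool, called after "Call:" by a JSON object that holds its "name" and its "arguments", one argument or row to a line. servo_tool: Moves the arm, as the interface text tells. Shifts and turns lie within -1 to 1; 1 stands for 300 mm of shift or pi rad of turn. Its arguments: {"type":"object","properties":{"series":{"type":"array"},"grip_force":{"type":"number"}},"required":["series"]}

```bash
mkdir -p pics; python3 - <<'E'
from cell import get_obs, eyes, env
import cv2,numpy as np,pickle
o=get_obs(); print(o)
d={}
for n in("scene","side","wrist"):
    c=eyes.read_camera(n); d[n]=c
    print(n,{k:np.round(np.array(v),4).tolist() for k,v in c.items() if k not in("frame","depth")})
pickle.dump((o,d),open("a.pkl","wb"))
for n in d: cv2.imwrite(f"pics/{n}.png",d[n]["frame"][...,::-1])
E
```

```text
{'time_s': 0.0, 'qpos': array([ 0.80852331, 18.43885109, -4.01563463, 83.17497213,  1.2961773 ,
       78.53975848, -3.25852035]), 'joint_velocities': array([ 0.06513988, -0.03103276,  0.00814753, -0.03453336, -0.06253245,
       -0.03833528, -0.05791525]), 'effort': array([-2.58547143e-04, -4.91284704e+01, -4.03903294e-01, -3.12526345e+01,
       -6.40594075e-02,  4.37659642e-02,  1.61017233e-04]), 'tool_pos': array([ 6.49451930e-01, -6.44853788e-05,  2.21463274e-01]), 'tool_rot': array([-1.79891726e+02,  6.82751161e-03,  9.00030468e+01]), 'force': array([-0.16380375,  0.20877158,  0.96023949]), 'wrist_torque': array([-0.00479561,  0.03756333, -0.05690155]), 'grasp_force': 0.0, 'grip_width': 0.08700093371230558}
scene {'fx': 467.8385, 'fy': 467.8385, 'cx': 282.5794, 'cy': 198.7166, 'distortion': [-0.1382, 0.0, 0.0, 0.0, 0.0], 'origin': [-0.2674, 0.7371, 0.7725], 'rotation': [-124.5228, 0.2879, -133.144]}
side {'fx': 445.9387, 'fy': 445.9387, 'cx': 288.9967, 'cy': 214.5431, 'distortion': [-0.0717, 0.0, 0.0, 0.0, 0.0], 'origin': [0.0747, 0.9877, 1.0444], 'rotation': [-132.2314, -0.8805, -154.0454]}
wrist {'fx': 297.118, 'fy': 297.118, 'cx': 282.986, 'cy': 204.1665, 'distortion': [-0.0497, 0.0, 0.0, 0.0, 0.0], 'mount': [[0.001, -0.9586, -0.2847, 0.079], [1.0, 0.001, -0.0001, -0.0005], [0.0004, -0.2847, 0.9586, -0.1618], [0.0, 0.0, 0.0, 1.0]]}
```

View pics/scene.png

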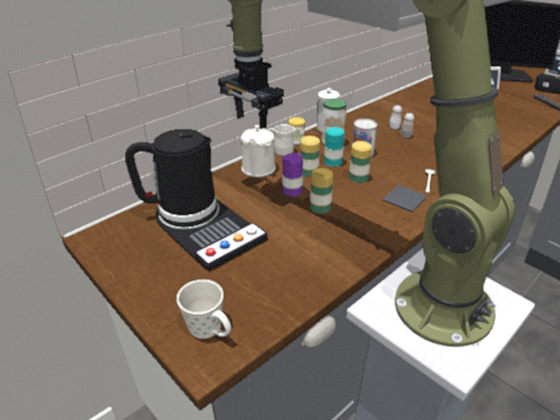

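View pics/side.png

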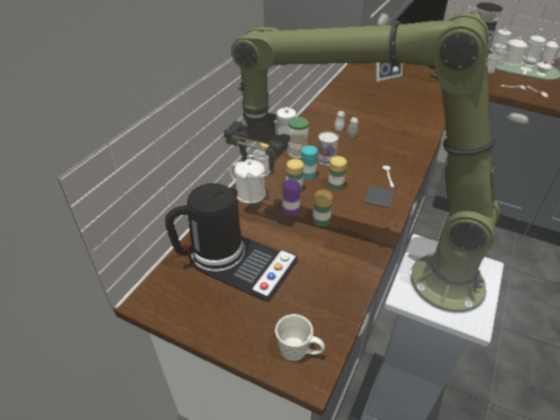

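View pics/wrist.png

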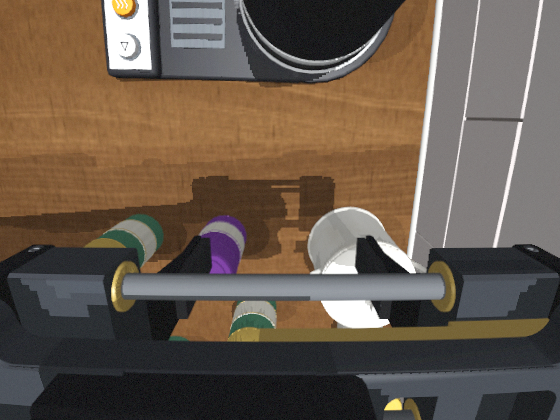

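The scene view shows the buttons red (210,252), blue (225,244), orange (238,237) and white (252,231). The green tins with brass lids are at (310,150), (321,190) and (360,160). Side shows the same buttons around (263,286)–(285,257) and tins at (295,175), (322,208) and (338,172). Wrist shows the white button at (128,45) and three partly hidden tins. Purple and turquoise tins sit next to them.

```bash
cat > h.py <<'E'
import numpy as np,cv2
from scipy.spatial.transform import Rotation as Ro
def pose(c,o=None):
    if "mount" in c:
        T=np.eye(4);T[:3,:3]=Ro.from_euler('xyz',o["tool_rot"],degrees=True).as_matrix();T[:3,3]=o["tool_pos"]
        T=T@np.array(c["mount"]);return T[:3,3],T[:3,:3]
    return np.array(c["origin"]),Ro.from_euler('xyz',c["rotation"],degrees=True).as_matrix()
def K(c): return np.array([[c["fx"],0,c["cx"]],[0,c["fy"],c["cy"]],[0,0,1]])
def ray(c,uv,o=None):
    p,R=pose(c,o);n=cv2.undistortPoints(np.array([[uv]],float),K(c),np.array(c["distortion"]))[0,0]
    d=R@np.array([n[0],n[1],1.]);return p,d
def plane(c,uv,z,o=None):
    p,d=ray(c,uv,o);return p+d*(z-p[2])/d[2]
def dep(c,uv,o=None):
    p,d=ray(c,uv,o);return p+d*c["depth"][int(uv[1]+.5),int(uv[0]+.5)]
def tri(rs):
    A=0;b=0
    for p,d in rs:
        d=d/np.linalg.norm(d);M=np.eye(3)-np.outer(d,d);A=A+M;b=b+M@p
    x=np.linalg.solve(A,b)
    return x,[np.linalg.norm(np.cross(x-p,d/np.linalg.norm(d))) for p,d in rs]
def blobs(c,lo,hi,amin=15):
    h=cv2.cvtColor(c["frame"],cv2.COLOR_RGB2HSV);m=cv2.inRange(h,lo,hi)
    n,l,s,ce=cv2.connectedComponentsWithStats(m)
    return [(s[i].tolist(),ce[i].round(1).tolist()) for i in range(1,n) if s[i,4]>=amin],l
def cloud(c,o=None):
    p,R=pose(c,o);H,W=c["depth"].shape;u,v=np.meshgrid(np.arange(W),np.arange(H))
    n=cv2.undistortPoints(np.stack([u,v],-1).reshape(-1,1,2).astype(float),K(c),np.array(c["distortion"]))[:,0]
    return p+(np.c_[n,np.ones(len(n))]*c["depth"].reshape(-1,1))@R.T
E
python3 - <<'E'
from h import *;import pickle
o,d=pickle.load(open("a.pkl","rb"))
for n in("scene","side"):
    c=d[n];print(n)
    for nm,lo,hi in(("red",(0,180,120),(5,255,255)),("red2",(174,180,120),(180,255,255)),("blue",(100,160,100),(118,255,255)),("or",(8,200,190),(22,255,255)),("brass",(19,120,120),(30,255,255)),("green",(55,60,30),(85,255,160)),("purple",(125,100,60),(150,255,255)),("turq",(85,120,100),(98,255,255))):
        for s,ce in blobs(c,lo,hi)[0]: print(nm,s,ce,dep(c,ce).round(3))
E
python3 - <<'E'
import cv2
cd="pics/"
a=cv2.imread(cd+"scene.png")[80:280,170:390];b=cv2.imread(cd+"side.png")[100:310,210:370]
cv2.imwrite(cd+"crop.png",cv2.hconcat([cv2.resize(a,(440,400)),cv2.resize(b,(305,400))]))
E
```

```text
scene
red [207, 251, 8, 4, 20] [210.4, 252.7] [0.47  0.288 0.035]
blue [221, 242, 8, 6, 27] [224.8, 244.9] [0.471 0.244 0.034]
brass [288, 118, 17, 9, 117] [296.6, 121.6] [ 0.782 -0.308  0.078]
brass [300, 135, 20, 18, 244] [309.8, 144.3] [ 0.589 -0.173  0.113]
brass [351, 141, 20, 18, 243] [360.2, 150.2] [ 0.462 -0.255  0.112]
brass [311, 168, 22, 19, 355] [321.9, 177.2] [ 0.435 -0.06   0.114]
green [328, 99, 11, 5, 29] [332.6, 100.7] [ 0.704 -0.402  0.152]
green [324, 100, 22, 10, 86] [334.4, 106.1] [ 0.672 -0.375  0.151]
green [301, 151, 18, 8, 86] [309.8, 155.2] [ 0.587 -0.172  0.076]
green [352, 157, 18, 8, 94] [359.9, 161.0] [ 0.462 -0.259  0.074]
green [303, 170, 8, 6, 42] [306.4, 172.7] [ 0.596 -0.169  0.012]
green [350, 174, 18, 8, 94] [358.2, 178.1] [ 0.46  -0.257  0.015]
green [312, 186, 20, 9, 122] [321.2, 190.3] [ 0.43  -0.055  0.077]
green [310, 204, 21, 9, 122] [320.0, 208.4] [ 0.432 -0.056  0.015]
purple [283, 153, 20, 26, 443] [292.2, 165.3] [ 0.55  -0.062  0.101]
purple [282, 187, 20, 10, 128] [292.1, 191.5] [ 0.548 -0.06   0.014]
turq [326, 127, 18, 23, 353] [334.2
[... 268 characters left out ...]
.1, 196.8] [ 0.445 -0.066  0.117]
green [290, 118, 18, 11, 155] [298.2, 123.0] [ 0.689 -0.387  0.155]
green [311, 154, 6, 12, 16] [314.7, 159.9] [ 0.575 -0.294  0.077]
green [290, 173, 21, 6, 35] [300.0, 176.4] [ 0.583 -0.179  0.075]
green [332, 172, 12, 4, 21] [337.2, 173.9] [ 0.47  -0.257  0.073]
green [330, 185, 11, 4, 21] [334.8, 187.1] [ 0.471 -0.248  0.018]
green [317, 208, 11, 4, 30] [322.2, 209.4] [ 0.442 -0.049  0.077]
green [316, 221, 12, 4, 27] [321.4, 222.6] [ 0.442 -0.053  0.014]
purple [284, 180, 15, 21, 247] [291.5, 189.9] [ 0.557 -0.054  0.113]
purple [284, 210, 14, 5, 44] [291.1, 212.0] [ 0.557 -0.056  0.013]
turq [302, 146, 15, 14, 146] [309.0, 152.1] [ 0.593 -0.277  0.117]
```

View pics/crop.png

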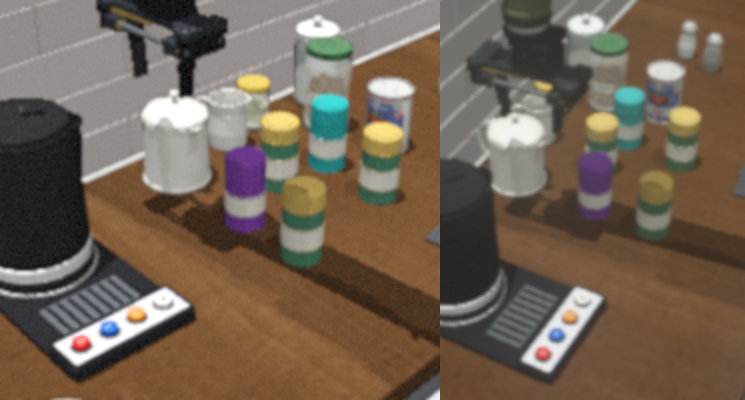

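```bash
python3 - <<'E'
from h import *;import pickle
from scipy.optimize import least_squares
o,d=pickle.load(open("a.pkl","rb"))
T=[(.575,-.185),(.455,-.265),(.43,-.065)]; P={n:cloud(d[n]) for n in("scene","side")}
for t in T+[(.545,-.07),(.57,-.285)]:
    for n in P:
        p=P[n];c=np.array(t);cam=pose(d[n])[0]
        for _ in range(4):
            q=p[(np.hypot(*(p[:,:2]-c).T)<.045)&(p[:,2]>.02)&(p[:,2]<.105)]
            c=least_squares(lambda x:np.hypot(*(q[:,:2]-x).T)-.03,c,loss="soft_l1",f_scale=.003).x
        top=p[(np.hypot(*(p[:,:2]-c).T)<.02)&(p[:,2]>.08)]
        print(t,n,c.round(4),len(q),"top z",np.percentile(top[:,2],[50,90]).round(4),top[:,:2].mean(0).round(3))
# buttons
for n in("scene","side"):
    h=cv2.cvtColor(d[n]["frame"],cv2.COLOR_RGB2HSV)
    g={"scene":[(210,252),(225,245),(238,237.5),(252,231)],"side":[(263.5,286),(271,276),(278,266),(285,257)]}[n]
    for u,v in g:
        x,y=int(u),int(v);s=np.s_[y-6:y+7,x-7:x+8]
        hh=h[s].astype(int);m=(hh[...,1]>110)
        yy,xx=np.nonzero(m);ce=(xx.mean()+x-7,yy.mean()+y-6) if m.sum()>5 else (u,v)
        print(n,np.round(ce,1),m.sum(),plane(d[n],ce,.034).round(4),dep(d[n],ce).round(3))
# obstacles: bbox of points above 0.05
p=np.vstack([P["scene"],P["side"]])
G=p[(p[:,2]>.03)&(p[:,2]<.27)&(p[:,0]>.35)&(p[:,0]<.95)&(abs(p[:,1])<.5)]
H=np.zeros((24,25))
for x,y,z in G:
    i=int((x-.35)/.025);j=int((.5-y)/.04);H[i,j]=max(H[i,j],z)
print("cols y:",(.5-.04*np.arange(25)-.02).round(2).tolist())
for i in range(24): print(f"{.3625+.025*i:.2f}"," ".join(f"{int(v*1000):3d}" for v in H[i]))
E
```

```text
(0.575, -0.185) scene [ 0.5688 -0.1568] 357 top z [0.0908 0.0934] [ 0.583 -0.167]
(0.575, -0.185) side [ 0.5771 -0.1521] 148 top z [0.1056 0.113 ] [ 0.588 -0.166]
(0.455, -0.265) scene [ 0.4783 -0.2818] 477 top z [0.1135 0.1151] [ 0.477 -0.282]
(0.455, -0.265) side [ 0.4611 -0.2306] 250 top z [0.0845 0.0845] [ 0.465 -0.248]
(0.43, -0.065) scene [ 0.4521 -0.0781] 557 top z [0.1157 0.1169] [ 0.452 -0.078]
(0.43, -0.065) side [ 0.4554 -0.0774] 342 top z [0.1169 0.1195] [ 0.456 -0.078]
(0.545, -0.07) scene [ 0.5689 -0.0798] 519 top z [0.1158 0.1174] [ 0.568 -0.079]
(0.545, -0.07) side [ 0.5718 -0.0792] 323 top z [0.1169 0.119 ] [ 0.572 -0.078]
(0.57, -0.285) scene [ 0.5621 -0.2583] 364 top z [0.1037 0.1064] [ 0.577 -0.27 ]
(0.57, -0.285) side [ 0.5728 -0.2505] 230 top z [0.0946 0.0965] [ 0.587 -0.263]
scene [210.2 251.5] 45 [0.475  0.2851 0.034 ] [0.476 0.284 0.033]
scene [224.3 244.2] 44 [0.4735 0.2434 0.034 ] [0.476 0.241 0.031]
scene [238.  237.4] 41 [0.4708 0.2025 0.034 ] [0.471 0.202 0.034]
scene [252 231] 3 [0.4666 0.1605 0.034 ] [0.468 0.159 0.032]
side [263.6 285.6] 30 [0.4802 0.
[... 2208 characters left out ...]
 0   0   0   0   0   0 112 124 121   0  90  89  89  82  77 149 163 164
0.81 264 248 188 133 245 245 255 212 262 264   0 247 240 194 123 117 204  85 119 104 184 244 266 261 261
0.84 269 269 269 269 269 269 269 269 269 269 269 269 269 269 269 269 269 269 269 269 269 269 269 269 269
0.86   0   0   0   0   0   0   0   0   0   0   0   0   0   0   0   0   0   0   0   0   0   0   0   0   0
0.89   0   0   0   0   0   0   0   0   0   0   0   0   0   0   0   0   0   0   0   0   0   0   0   0   0
0.91   0   0   0   0   0   0   0   0   0   0   0   0   0   0   0   0   0   0   0   0   0   0   0   0   0
0.94   0   0   0   0   0   0   0   0   0   0   0   0   0   0   0   0   0   0   0   0   0   0   0   0   0
```

The crop confirms that the three green tins with brass lids are the targets. Next I move the wrist over the console, x first to stay clear of the kettle, and close the fingers.

Call:
{"name": "servo_tool", "arguments": {
  "series": [
    [[0,-0.6,0,0,0,0,0],[0,-0.6,0,0,0,0,0],[0,-0.6,0,0,0,0,0],[0,-0.6,0,0,0,0,0],[0,-0.6,0,0,0,0,0],[0.433,-0.6,0,0,0,0,0],[0.433,-0.6,0,0,0,0,0],[0.433,-0.6,0,0,0,0,0],[0.433,-0.6,0,0,0,0,0],[0.433,-0.6,0,0,0,0,0],[0.433,-0.6,0,0,0,0,0],[0.433,-0.6,0,0,0,0,0]]
  ]
}}

```text
time_s: 1.15
tool_pos: [0.4702, 0.1281, 0.2223]
tool_rot: [-180.0, 0.1, 89.9]
force: [-0.4, -0.1, 0.4]
grip_width: 0.0151
grasp_force: 0.0
```

```bash
python3 - <<'E'
from cell import get_obs,eyes
from h import *;import pickle
o=get_obs();c=eyes.read_camera("wrist");pickle.dump((o,c),open("w.pkl","wb"))
cv2.imwrite("pics/w2.png",c["frame"][...,::-1]);print(o["tool_pos"],o["tool_rot"])
for nm,lo,hi in(("red",(0,180,90),(5,255,255)),("red2",(174,180,90),(180,255,255)),("blue",(100,140,80),(120,255,255)),("or",(10,170,150),(24,255,255))):
    for s,ce in blobs(c,lo,hi,60)[0]: print(nm,s,ce,plane(c,ce,.034,o).round(4),dep(c,ce,o).round(4))
E
```

```text
[0.47017307 0.12805771 0.22225334] [-1.79974991e+02  5.42380270e-02  8.98702271e+01]
blue [281, 75, 21, 22, 186] [289.9, 87.5] [0.4774 0.2378 0.034 ] [0.4774 0.2378 0.0345]
```

View pics/w2.png

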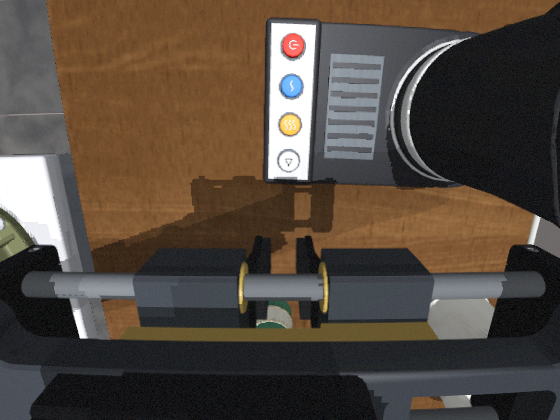

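The wrist view shows red (292.5,45), blue (291,86), orange (290,124) and white (288.5,160.5).

```bash
python3 - <<'E'
from h import *;import pickle
o,c=pickle.load(open("w.pkl","rb"))
g=cv2.cvtColor(c["frame"],cv2.COLOR_RGB2GRAY)
ci=cv2.HoughCircles(cv2.medianBlur(g,3),cv2.HOUGH_GRADIENT,1,25,param1=100,param2=12,minRadius=8,maxRadius=15)
for u,v,r in ci[0]:
    if 270<u<310 and v<180: print(u,v,r,plane(c,(u,v),.034,o).round(4))
h=cv2.cvtColor(c["frame"],cv2.COLOR_RGB2HSV)
for u,v in((292,45),(291,86),(289,124)):
    s=np.s_[v-16:v+17,u-16:u+17];yy,xx=np.nonzero(h[s][...,1]>100);ce=((xx.min()+xx.max())/2+u-16,(yy.min()+yy.max())/2+v-16)
    print(ce,np.ptp(xx),np.ptp(yy),plane(c,ce,.034,o).round(4),dep(c,(u,v-6),o).round(4))
_,d=pickle.load(open("a.pkl","rb"))
P=[((292.7,45),(210.2,251.5),(263.6,285.6)),((291,86),(224.3,244.2),(270.9,275.6))]
for a,b,e in P: print("tri",tri([ray(c,a,o),ray(d["scene"],b),ray(d["side"],e)]))
E
```

```text
289.5 124.5 9.6 [0.4771 0.1979 0.034 ]
288.5 160.5 9.6 [0.4761 0.1567 0.034 ]
290.5 85.5 12.7 [0.478  0.2399 0.034 ]
292.5 45.5 13.2 [0.48   0.2807 0.034 ]
(np.float64(292.5), np.float64(45.0)) 21 24 [0.48   0.2812 0.034 ] [0.4794 0.2872 0.0341]
(np.float64(291.0), np.float64(86.0)) 20 22 [0.4786 0.2394 0.034 ] [0.4785 0.2457 0.0341]
(np.float64(289.5), np.float64(124.0)) 21 20 [0.4771 0.1984 0.034 ] [0.4765 0.2051 0.0339]
tri (array([0.48096676, 0.28218187, 0.02890394]), [np.float64(0.0006450113995728876), np.float64(0.0007186889872110165), np.float64(0.0012194746101960188)])
tri (array([0.47944562, 0.23989959, 0.0288751 ]), [np.float64(0.0007470623424563214), np.float64(0.0005944791871525065), np.float64(0.001255691761257784)])
```

Call:
{"name": "servo_tool", "arguments": {
  "series": [
    [[0.513,0.033,0.56,0,0,0,0],[0.513,0.033,0.56,0,0,0,0],[0.513,0.033,0.56,0,0,0,0],[0.513,0.033,0.56,0,0,0,0],[0.513,0.033,0.56,0,0,0,0],[0.513,0.033,0.56,0,0,0,0],[0.513,0.033,0.57,0,0,0,0],[0.513,0.033,0.62,0,0,0,0],[0.513,0.033,0.636,0,0,0,0],[0.513,0.033,0.645,0,0,0,0],[0.513,0.033,0.648,0,0,0,0],[0.513,0.033,0.648,0,0,0,0]]
  ]
}}

```text
time_s: 2.2
tool_pos: [0.4806, 0.282, 0.0296]
tool_rot: [180.0, 0.1, 89.9]
force: [-2.2, -2.0, 4.4]
grip_width: 0.0003
grasp_force: 2.2
```

Call:
{"name": "servo_tool", "arguments": {
  "series": [
    [[0,0,0.002,0,0,0,0],[0,0,-0.07,0,0,0,0],[0,0,-0.07,0,0,0,0],[-0.14,-0.005,-0.07,0,0,0,0],[-0.14,-0.005,-0.07,0,0,0,0],[-0.14,-0.005,-0.07,0,0,0,0],[-0.14,-0.005,-0.03,0,0,0,0],[-0.14,-0.005,-0.01,0,0,0,0],[-0.14,-0.005,0,0,0,0,0],[-0.14,-0.005,0.001,0,0,0,0],[-0.14,-0.005,0.001,0,0,0,0],[-0.14,-0.005,0.001,0,0,0,0]]
  ]
}}

```text
time_s: 3.2
tool_pos: [0.479, 0.2421, 0.0293]
tool_rot: [180.0, 0.1, 90.1]
force: [-3.1, -3.2, 15.1]
grip_width: 0.0004
grasp_force: 7.3
```

Call:
{"name": "servo_tool", "arguments": {
  "series": [
    [[0,0,-0.08,0,0,0,0],[0,0,-0.08,0,0,0,0],[-0.28,-0.01,-0.08,0,0,0,0],[-0.28,-0.01,-0.08,0,0,0,0],[-0.28,-0.01,-0.08,0,0,0,0],[-0.28,-0.01,-0.07,0,0,0,0],[-0.28,-0.01,-0.03,0,0,0,0],[-0.28,-0.01,-0.01,0,0,0,0],[-0.28,-0.01,0,0,0,0,0],[-0.28,-0.01,0,0,0,0,0],[-0.28,-0.01,0,0,0,0,0],[-0.28,-0.01,0,0,0,0,0]]
  ]
}}

```text
time_s: 4.2
tool_pos: [0.4754, 0.1592, 0.0292]
tool_rot: [-180.0, 0.0, 90.2]
force: [-4.7, -2.2, 17.3]
grip_width: 0.0001
grasp_force: 9.2
```

All three buttons were pressed fully down. Next I raise the tool and look at the tins with the wrist camera.

Call:
{"name": "servo_tool", "arguments": {
  "series": [
    [[0,0,-0.74,0,0,0,0],[0,0,-0.74,0,0,0,0],[0,0,-0.74,0,0,0,0],[0,0,-0.74,0,0,0,1],[-1,0,-0.74,0,0,0,1],[-1,0.18,-0.74,0,0,0,1],[-1,0.18,-0.74,0,0,0,1],[-1,0.18,-0.74,0,0,0,1],[-1,0.18,-0.74,0,0,0,1],[-1,0.18,-0.74,0,0,0,1],[-1,0.18,-0.74,0,0,0,1],[-1,0.18,-0.74,0,0,0,1]]
  ]
}}

```text
time_s: 5.2
tool_pos: [0.5301, -0.1475, 0.2493]
tool_rot: [-180.0, 0.2, 89.8]
force: [0.0, -1.0, -0.4]
grip_width: 0.0523
grasp_force: 0.0
```

Call:
{"name": "servo_tool", "arguments": {
  "series": [
    [[-0.3,0,0,0,0,0,1],[-0.3,0,0,0,0,0,1],[-0.3,0,0,0,0,0,1],[-0.3,0,0,0,0,0,1],[-0.3,0,0,0,0,0,1],[-0.3,0,0,0,0,0,1]]
  ]
}}

```text
time_s: 5.7
tool_pos: [0.5302, -0.2294, 0.2489]
tool_rot: [-179.9, -0.1, 90.2]
force: [-0.6, 0.0, -0.5]
grip_width: 0.0854
grasp_force: 0.0
```

```bash
python3 - <<'E'
from cell import get_obs,eyes
from h import *;import pickle
o=get_obs();c=eyes.read_camera("wrist");pickle.dump((o,c),open("w3.pkl","wb"))
cv2.imwrite("pics/w3.png",c["frame"][...,::-1]);print(o["tool_pos"],o["tool_rot"],o["force"],o["joint_velocities"].round(2))
for s,ce in blobs(c,(18,100,90),(32,255,255),100)[0]: print("brass",s,ce,plane(c,ce,.116,o).round(4),dep(c,ce,o).round(4))
E
```

```text
[ 0.53024916 -0.2294012   0.24887669] [-1.79938206e+02 -8.96585285e-02  9.02151750e+01] [-0.57404786  0.00969351 -0.50140849] [-0.25 -0.83 -0.37  0.08  0.28  0.1   0.2 ]
brass [166, 0, 70, 70, 3667] [199.3, 34.5] [ 0.4534 -0.0785  0.116 ] [ 0.453  -0.0781  0.1143]
brass [332, 129, 59, 61, 2803] [360.4, 158.8] [ 0.6064 -0.1903  0.116 ] [ 0.606  -0.1901  0.1172]
brass [209, 209, 54, 56, 2300] [235.8, 237.5] [ 0.4792 -0.2752  0.116 ] [ 0.4788 -0.2761  0.1138]
brass [460, 227, 50, 21, 760] [486.3, 238.7] [ 0.7532 -0.2761  0.116 ] [ 0.7793 -0.2907  0.0816]
brass [114, 263, 13, 48, 218] [118.5, 285.3] [ 0.3408 -0.336   0.116 ] [ 0.4836 -0.1959  0.3388]
brass [441, 264, 12, 47, 183] [447.5, 288.0] [ 0.7197 -0.3374  0.116 ] [ 0.576  -0.1962  0.3389]
```

View pics/w3.png

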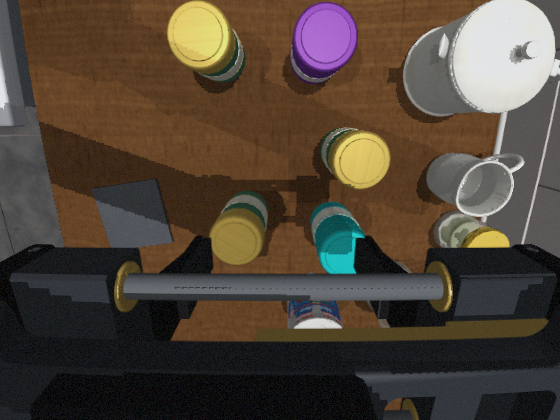

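The lids are at (199,34), (360,159) and (236,238), and all three tins stand clear of their neighbours. I heft tin B at (0.479,−0.279) first.

Call:
{"name": "servo_tool", "arguments": {
  "series": [
    [[-0.157,-0.17,0,0,0,0,1],[-0.157,-0.17,0,0,0,0,1],[-0.157,-0.17,0,0,0,0,1],[-0.157,-0.17,0.1,0,0,0,1],[-0.157,-0.17,0.2,0,0,0,1],[-0.157,-0.17,0.3,0,0,0,1],[-0.157,-0.17,0.4,0,0,0,1],[-0.157,-0.17,0.5,0,0,0,1],[-0.157,-0.17,0.583,0,0,0,1],[-0.157,-0.17,0.583,0,0,0,1],[-0.157,-0.17,0.583,0,0,0,1],[-0.157,-0.17,0.583,0,0,0,1]]
  ]
}}

```text
time_s: 6.75
tool_pos: [0.48, -0.2789, 0.0767]
tool_rot: [179.9, 0.0, 90.1]
force: [0.3, -0.6, 0.1]
grip_width: 0.0871
grasp_force: 0.0
```

Call:
{"name": "servo_tool", "arguments": {
  "series": [
    [[0,0,0,0,0,0,0.65],[0,0,0,0,0,0,0.6],[0,0,0,0,0,0,0.5],[0,0,0,0,0,0,0.5],[0,0,0,0,0,0,0.5],[0,0,0,0,0,0,0.5],[0,0,0,0,0,0,0.5],[0,0,0,0,0,0,0.5]]
  ],
  "grip_force": 20
}}

```text
time_s: 7.42
tool_pos: [0.4785, -0.2795, 0.0755]
tool_rot: [180.0, 0.0, 90.0]
force: [-0.9, 1.0, 4.4]
grip_width: 0.0601
grasp_force: 20.0
```

Call:
{"name": "servo_tool", "arguments": {
  "series": [
    [[0,0,-0.03,0,0,0,0.5],[0,0,-0.06,0,0,0,0.5],[0,0,-0.09,0,0,0,0.5],[0,0,-0.12,0,0,0,0.5],[0,0,-0.15,0,0,0,0.5],[0,0,-0.15,0,0,0,0.5],[0,0,-0.15,0,0,0,0.5],[0,0,-0.15,0,0,0,0.5],[0,0,-0.15,0,0,0,0.5],[0,0,-0.15,0,0,0,0.5]]
  ]
}}

```text
time_s: 8.25
tool_pos: [0.478, -0.2791, 0.1193]
tool_rot: [-179.9, -0.0, 90.0]
force: [-0.3, -0.2, -2.0]
grip_width: 0.0596
grasp_force: 20.0
```

Call:
{"name": "servo_tool", "arguments": {
  "series": [
    [[0,0,0,0,0,0,0.5]]
  ]
}}

```text
time_s: 8.33
tool_pos: [0.4781, -0.2792, 0.1195]
tool_rot: [-180.0, -0.0, 90.0]
force: [-1.5, 0.4, -2.5]
grip_width: 0.06
grasp_force: 20.0
```

Call:
{"name": "servo_tool", "arguments": {
  "series": [
    [[0,0,0,0,0,0,0.5]]
  ]
}}

```text
time_s: 8.42
tool_pos: [0.4782, -0.2792, 0.1196]
tool_rot: [-180.0, -0.0, 90.0]
force: [-1.0, 0.2, -0.5]
grip_width: 0.0596
grasp_force: 20.0
```

Call:
{"name": "servo_tool", "arguments": {
  "series": [
    [[0,0,0,0,0,0,0.5]]
  ]
}}

```text
time_s: 8.5
tool_pos: [0.4783, -0.2793, 0.1198]
tool_rot: [-180.0, -0.0, 90.0]
force: [0.0, -0.6, -1.9]
grip_width: 0.0594
grasp_force: 20.0
```

Call:
{"name": "servo_tool", "arguments": {
  "series": [
    [[0,0,0,0,0,0,0.5]]
  ]
}}

```text
time_s: 8.58
tool_pos: [0.4784, -0.2793, 0.1199]
tool_rot: [-180.0, -0.0, 90.0]
force: [-1.1, 0.3, -1.6]
grip_width: 0.0593
grasp_force: 20.0
```

B reads about 1.7 N, so it's probably light. I put it back.

Call:
{"name": "servo_tool", "arguments": {
  "series": [
    [[0,0,0.03,0,0,0,0.5],[0,0,0.06,0,0,0,0.5],[0,0,0.09,0,0,0,0.5],[0,0,0.115,0,0,0,0.5],[0,0,0.13,0,0,0,0.5],[0,0,0.14,0,0,0,0.5],[0,0,0.146,0,0,0,0.5],[0,0,0.149,0,0,0,0.5],[0,0,0.149,0,0,0,0.5],[0,0,0.149,0,0,0,0.5]]
  ]
}}

```text
time_s: 9.42
tool_pos: [0.4789, -0.2796, 0.0756]
tool_rot: [179.9, 0.0, 90.0]
force: [0.4, 0.6, -2.4]
grip_width: 0.0595
grasp_force: 20.0
```

Call:
{"name": "servo_tool", "arguments": {
  "series": [
    [[0,0,0,0,0,0,0.75],[0,0,0,0,0,0,0.85],[0,0,0,0,0,0,1],[0,0,0,0,0,0,1],[0,0,0,0,0,0,1]]
  ]
}}

```text
time_s: 9.83
tool_pos: [0.4787, -0.2794, 0.0755]
tool_rot: [180.0, 0.0, 90.0]
force: [-0.2, 0.8, -0.1]
grip_width: 0.0826
grasp_force: 0.0
```

Call:
{"name": "servo_tool", "arguments": {
  "series": [
    [[0,0,-0.1,0,0,0,1],[0,0,-0.2,0,0,0,1],[0,0,-0.3,0,0,0,1],[0,0,-0.4,0,0,0,1],[0,0,-0.5,0,0,0,1],[0,0,-0.5,0,0,0,1]]
  ]
}}

```text
time_s: 10.33
tool_pos: [0.4815, -0.281, 0.2324]
tool_rot: [179.4, 0.3, 90.0]
force: [1.5, -0.7, 0.7]
grip_width: 0.0874
grasp_force: 0.0
```

Call:
{"name": "servo_tool", "arguments": {
  "series": [
    [[0.293,0.427,0,0,0,0,1],[0.293,0.427,0,0,0,0,1],[0.293,0.427,0,0,0,0,1],[0.293,0.427,0,0,0,0,1],[0.293,0.427,0,0,0,0,1],[0.293,0.427,0,0,0,0,1]]
  ]
}}

```text
time_s: 10.83
tool_pos: [0.6077, -0.189, 0.2243]
tool_rot: [-179.9, -0.0, 90.2]
force: [-0.6, -1.7, -0.0]
grip_width: 0.0871
grasp_force: 0.0
```

Call:
{"name": "servo_tool", "arguments": {
  "series": [
    [[0,0,0.1,0,0,0,1],[0,0,0.2,0,0,0,1],[0,0,0.3,0,0,0,1],[0,0,0.4,0,0,0,1],[0,0,0.5,0,0,0,1],[0,0,0.5,0,0,0,1],[0,0,0.5,0,0,0,1],[0,0,0.5,0,0,0,1]]
  ]
}}

```text
time_s: 11.5
tool_pos: [0.6071, -0.1927, 0.0773]
tool_rot: [179.9, 0.1, 89.9]
force: [0.3, -0.5, 0.7]
grip_width: 0.0868
grasp_force: 0.0
```

Call:
{"name": "servo_tool", "arguments": {
  "series": [
    [[0,0,0,0,0,0,0.65],[0,0,0,0,0,0,0.6],[0,0,0,0,0,0,0.5],[0,0,0,0,0,0,0.5],[0,0,0,0,0,0,0.5],[0,0,0,0,0,0,0.5],[0,0,0,0,0,0,0.5],[0,0,0,0,0,0,0.5]]
  ],
  "grip_force": 20
}}

```text
time_s: 12.17
tool_pos: [0.6071, -0.1915, 0.0759]
tool_rot: [179.9, 0.0, 90.0]
force: [0.0, -0.1, 3.3]
grip_width: 0.0598
grasp_force: 19.9
```

Call:
{"name": "servo_tool", "arguments": {
  "series": [
    [[0,0,-0.03,0,0,0,0.5],[0,0,-0.06,0,0,0,0.5],[0,0,-0.09,0,0,0,0.5],[0,0,-0.12,0,0,0,0.5],[0,0,-0.15,0,0,0,0.5],[0,0,-0.15,0,0,0,0.5],[0,0,-0.15,0,0,0,0.5],[0,0,-0.15,0,0,0,0.5],[0,0,-0.15,0,0,0,0.5],[0,0,-0.15,0,0,0,0.5]]
  ]
}}

```text
time_s: 13.0
tool_pos: [0.6061, -0.1913, 0.1195]
tool_rot: [-179.9, -0.0, 90.0]
force: [0.0, 0.3, -1.0]
grip_width: 0.0599
grasp_force: 19.9
```

Call:
{"name": "servo_tool", "arguments": {
  "series": [
    [[0,0,0,0,0,0,0.5]]
  ]
}}

```text
time_s: 13.08
tool_pos: [0.6062, -0.1913, 0.1197]
tool_rot: [-179.9, -0.0, 90.0]
force: [-0.1, -0.3, -2.0]
grip_width: 0.0598
grasp_force: 19.9
```

Call:
{"name": "servo_tool", "arguments": {
  "series": [
    [[0,0,0,0,0,0,0.5]]
  ]
}}

```text
time_s: 13.17
tool_pos: [0.6063, -0.1914, 0.1199]
tool_rot: [-180.0, -0.0, 90.0]
force: [-0.3, -0.8, -1.0]
grip_width: 0.0598
grasp_force: 19.9
```

Call:
{"name": "servo_tool", "arguments": {
  "series": [
    [[0,0,0,0,0,0,0.5]]
  ]
}}

```text
time_s: 13.25
tool_pos: [0.6065, -0.1914, 0.1201]
tool_rot: [-180.0, -0.0, 90.0]
force: [-0.5, 0.7, -1.6]
grip_width: 0.0594
grasp_force: 19.9
```

Call:
{"name": "servo_tool", "arguments": {
  "series": [
    [[0,0,0,0,0,0,0.5]]
  ]
}}

```text
time_s: 13.33
tool_pos: [0.6065, -0.1914, 0.1202]
tool_rot: [-180.0, 0.0, 90.0]
force: [-0.4, -1.1, -0.4]
grip_width: 0.0596
grasp_force: 19.9
```

C reads about 1.2 N, so it's also light and A should be the full one. I put C back and verify with A.

Call:
{"name": "servo_tool", "arguments": {
  "series": [
    [[0,0,0.03,0,0,0,0.5],[0,0,0.06,0,0,0,0.5],[0,0,0.09,0,0,0,0.5],[0,0,0.115,0,0,0,0.5],[0,0,0.13,0,0,0,0.5],[0,0,0.14,0,0,0,0.5],[0,0,0.146,0,0,0,0.5],[0,0,0.149,0,0,0,0.5],[0,0,0.149,0,0,0,0.5],[0,0,0.149,0,0,0,0.5]]
  ]
}}

```text
time_s: 14.17
tool_pos: [0.607, -0.1915, 0.076]
tool_rot: [179.9, 0.0, 90.0]
force: [0.1, -0.4, -1.8]
grip_width: 0.0597
grasp_force: 19.9
```

Call:
{"name": "servo_tool", "arguments": {
  "series": [
    [[0,0,0,0,0,0,0.75],[0,0,0,0,0,0,0.85],[0,0,0,0,0,0,1],[0,0,0,0,0,0,1],[0,0,0,0,0,0,1]]
  ]
}}

```text
time_s: 14.58
tool_pos: [0.6067, -0.1915, 0.0758]
tool_rot: [180.0, 0.0, 90.0]
force: [-0.5, 0.1, -0.4]
grip_width: 0.0828
grasp_force: 0.0
```

Call:
{"name": "servo_tool", "arguments": {
  "series": [
    [[0,0,-0.1,0,0,0,1],[0,0,-0.2,0,0,0,1],[0,0,-0.3,0,0,0,1],[0,0,-0.4,0,0,0,1],[0,0,-0.5,0,0,0,1],[0,0,-0.5,0,0,0,1],[0,0,-0.5,0,0,0,1]]
  ]
}}

```text
time_s: 15.17
tool_pos: [0.6079, -0.1918, 0.2283]
tool_rot: [179.7, 0.1, 90.0]
force: [0.1, 0.5, -0.5]
grip_width: 0.0869
grasp_force: 0.0
```

Call:
{"name": "servo_tool", "arguments": {
  "series": [
    [[0.377,-0.513,0,0,0,0,1],[0.377,-0.513,0,0,0,0,1],[0.377,-0.513,0,0,0,0,1],[0.377,-0.513,0,0,0,0,1],[0.377,-0.513,0,0,0,0,1],[0.377,-0.513,0,0,0,0,1],[0.377,-0.513,0,0,0,0,1]]
  ]
}}

```text
time_s: 15.75
tool_pos: [0.4516, -0.0777, 0.2249]
tool_rot: [-180.0, 0.0, 90.1]
force: [0.9, -0.9, -0.7]
grip_width: 0.0873
grasp_force: 0.0
```

Call:
{"name": "servo_tool", "arguments": {
  "series": [
    [[0,0,0.1,0,0,0,1],[0,0,0.2,0,0,0,1],[0,0,0.3,0,0,0,1],[0,0,0.4,0,0,0,1],[0,0,0.5,0,0,0,1],[0,0,0.5,0,0,0,1],[0,0,0.5,0,0,0,1],[0,0,0.5,0,0,0,1]]
  ]
}}

```text
time_s: 16.42
tool_pos: [0.4539, -0.0789, 0.0766]
tool_rot: [179.9, 0.0, 90.0]
force: [0.9, 0.0, -0.0]
grip_width: 0.0871
grasp_force: 0.0
```

Call:
{"name": "servo_tool", "arguments": {
  "series": [
    [[0,0,0,0,0,0,0.65],[0,0,0,0,0,0,0.6],[0,0,0,0,0,0,0.5],[0,0,0,0,0,0,0.5],[0,0,0,0,0,0,0.5],[0,0,0,0,0,0,0.5],[0,0,0,0,0,0,0.5],[0,0,0,0,0,0,0.5]]
  ],
  "grip_force": 25
}}

```text
time_s: 17.08
tool_pos: [0.4525, -0.0784, 0.0761]
tool_rot: [-180.0, 0.0, 90.0]
force: [-2.9, 0.4, 5.8]
grip_width: 0.0597
grasp_force: 25.0
```

Call:
{"name": "servo_tool", "arguments": {
  "series": [
    [[0,0,-0.03,0,0,0,0.5],[0,0,-0.06,0,0,0,0.5],[0,0,-0.09,0,0,0,0.5],[0,0,-0.12,0,0,0,0.5],[0,0,-0.15,0,0,0,0.5],[0,0,-0.15,0,0,0,0.5],[0,0,-0.15,0,0,0,0.5],[0,0,-0.15,0,0,0,0.5],[0,0,-0.15,0,0,0,0.5],[0,0,-0.15,0,0,0,0.5]]
  ]
}}

```text
time_s: 17.92
tool_pos: [0.4522, -0.0783, 0.12]
tool_rot: [-179.9, -0.0, 90.0]
force: [-0.3, -0.4, -3.9]
grip_width: 0.0599
grasp_force: 25.0
```

Call:
{"name": "servo_tool", "arguments": {
  "series": [
    [[0,0,0,0,0,0,0.5]]
  ]
}}

```text
time_s: 18.0
tool_pos: [0.4523, -0.0783, 0.1201]
tool_rot: [-180.0, -0.0, 90.0]
force: [1.0, 0.0, -3.9]
grip_width: 0.0599
grasp_force: 25.0
```

Call:
{"name": "servo_tool", "arguments": {
  "series": [
    [[0,0,0,0,0,0,0.5]]
  ]
}}

```text
time_s: 18.08
tool_pos: [0.4524, -0.0783, 0.1203]
tool_rot: [-180.0, -0.0, 90.0]
force: [-0.5, 0.2, -3.5]
grip_width: 0.0597
grasp_force: 25.0
```

Call:
{"name": "servo_tool", "arguments": {
  "series": [
    [[0,0,0,0,0,0,0.5]]
  ]
}}

```text
time_s: 18.17
tool_pos: [0.4525, -0.0783, 0.1204]
tool_rot: [-180.0, -0.0, 90.0]
force: [0.2, 0.6, -3.6]
grip_width: 0.0593
grasp_force: 25.0
```

A reads about 3.7 N, clearly the heaviest. I raise it about 105 mm more, to a foot height near 15 cm.

Call:
{"name": "servo_tool", "arguments": {
  "series": [
    [[0,0,-0.06,0,0,0,0.5],[0,0,-0.12,0,0,0,0.5],[0,0,-0.18,0,0,0,0.5],[0,0,-0.24,0,0,0,0.5],[0,0,-0.3,0,0,0,0.5],[0,0,-0.34,0,0,0,0.5],[0,0,-0.35,0,0,0,0.5],[0,0,-0.35,0,0,0,0.5],[0,0,-0.35,0,0,0,0.5],[0,0,-0.35,0,0,0,0.5],[0,0,-0.35,0,0,0,0.5],[0,0,-0.35,0,0,0,0.5]]
  ]
}}

```text
time_s: 19.17
tool_pos: [0.4521, -0.0783, 0.2246]
tool_rot: [-179.9, -0.0, 90.0]
force: [-0.3, -0.5, -3.1]
grip_width: 0.0596
grasp_force: 25.0
```

Call:
{"name": "servo_tool", "arguments": {
  "series": [
    [[0,0,0,0,0,0,0.5],[0,0,0,0,0,0,0.5],[0,0,0,0,0,0,0.5],[0,0,0,0,0,0,0.5],[0,0,0,0,0,0,0.5],[0,0,0,0,0,0,0.5]]
  ]
}}

```text
time_s: 19.67
tool_pos: [0.4526, -0.0783, 0.2256]
tool_rot: [180.0, 0.0, 90.0]
force: [0.5, -0.3, -2.9]
grip_width: 0.0598
grasp_force: 25.0
```

```bash
python3 - <<'E'
from cell import get_obs,eyes
import cv2
c=eyes.read_camera("scene");cv2.imwrite("pics/end.png",c["frame"][...,::-1])
o=get_obs();print(o["tool_pos"],o["force"],o["joint_velocities"].round(2),o["grip_width"])
E
```

```text
[ 0.45264472 -0.07834424  0.22561888] [ 0.26263948  0.23895363 -3.9237883 ] [ 0.02 -0.01 -0.    0.04  0.03  0.06  0.05] 0.05954761561935637
```

View pics/end.png

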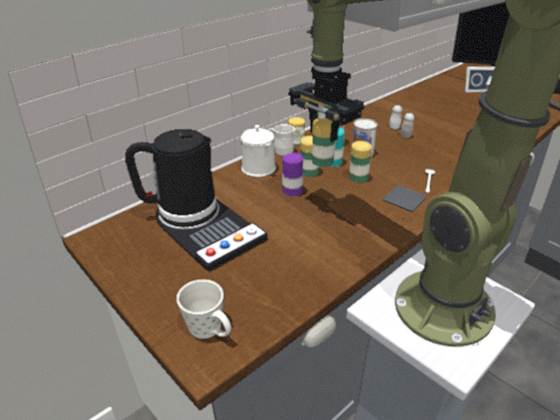

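The held tin is upright at (322,143), the two light tins stand at (310,155) and (360,162), and nothing else has moved.

```bash
python3 -c "
from cell import env
print(env.sign_off())"
```

```text
the job is handed in; nothing more can be done
None
```

I pressed red, blue and white in order and hefted all three tins (about 1.7, 1.2 and 3.7 N); the job was handed in at about 20 s with the heaviest held upright about 15 cm up and the other two back in their places, but sign-off returned no verdict.

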